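# Index the vial carousel to the reader and start the reading

### The arm

A 7-joint arm with a two-finger parallel gripper is mounted at the origin on the work surface. World frame = base frame: x ahead of the robot, y to its left, z up, the work surface at z = 0. Lengths are in mm, angles in rad, forces in N, time in s.
With the tool pointing down it reaches from about 400 to 875 mm from the base axis. Payload 4.4 kg.
Tool frame: the origin (TCP) lies at the very end of the fingers, on their centre line; the grasp point (between the pads) lies 19 mm behind it; z points along the fingers, y is the direction in which the jaws open and shut (so a half turn about z gives the same grasp; the last joint's range is limited). The gripper opens to 85 mm and grips with 20 to 120 N. Pads are 22 mm wide; open, the fingers measure 114 mm over their backs; the gripper's body (76 mm by 85 mm) begins 54 mm behind the grasp point. The pads swing forward as they close: fully open they stand 13 mm farther back than shut.
Start: joints at [1.128, 0.628, 0.038, 1.517, -0.027, 0.996, -0.02], TCP at [239.193, -604.404, 231.313] pointing down, gripper open.
Joint ranges: [-3.06, 3.06], [-0.37, 2.12], [-1.25, 1.32], [0.18, 2.47], [-1.1, 4.24], [0.23, 1.98], [-2.94, 2.94]. Speed limits (rad/s): [2.57, 2.57, 3.14, 3.14, 3.14, 3.14, 3.14].

### API

Orientations are given as [roll, pitch, yaw] about the fixed x, y, z axes, in that order (R = Rz(yaw) Ry(pitch) Rx(roll)).
In Python, from cell import ctrl gives the robot as it stands.
- The arm moves only by the shell command python3 -m crank 'ROWS' [OPENING]. ROWS is JSON, a list that holds one entry, the list of rows, each a list of 6 numbers: the shift along the tool's x, y, z in units of 30 mm (1.0 is 30 mm), then the turn, a rotation vector about the tool's x, y, z in units of 6 degrees (1.0 is 6 degrees). In form: [[[tx, ty, tz, rx, ry, rz], ...]]. A call has 1 to 12 rows; each row shifts and turns the pose as measured when the row begins, along the tool's axes as they then stand; what a row does not reach is not made up. A row lasts 1/12 s, in which the tool goes at most 41.7 mm and 7.16 degrees, less where a joint would pass 70% of its speed; a pose out of reach is approached as far as the arm can. A call is refused whole if a number of a shift passes 1 or a number of a turn 1, either way. A call with a gripper value outside its range is refused whole. OPENING is the gripper command: -1 is fully open, 1 is shut, values between are in proportion, set as the call begins (- or left out, the last holds). The fingers move at their own pace and stop on an object; the grip force is fixed at half the most. Time passes only in rows, so rows that do not move let the fingers close. It gives the time, the measured TCP pose, the force and the opening at its end, in the units of the state.
- ctrl.read_state(): the state, without advancing time (a new reading comes with each control period).
- ctrl.get_image(name): name is "scene" or "side" or "wrist"; returns a dict with "color" (420x560x3 uint8, red, green, blue), "depth" (420x560 float32, mm along the optical axis (not along the pixel's ray), 0 where there is no reading), "camera_matrix" (3x3 intrinsics, pixels), "R" (3x3) and "t" (3): a world point X has camera coordinates R X + t. Camera axes: x right, y down, z forward; pixel columns grow to the right and rows downward; lengths in mm; the calibration is good to about 2 mm. The wrist camera is an equidistant fisheye: a pixel r from the principal point sees the ray r / f radians off the axis. A picture is of the moment at which its call begins.
- ctrl.finish_job(): hands the job in, once; it reports no verdict.
Trained networks look in a picture, given as the dict that the camera call returned (one of the last four; its "shot" number tells which), for a name from the list of things; names that differ only in an ending like _2 or _b are one class to them, and where a whole thing is asked for, a point or a joint stands for the part that bears it (a point fixed in the world has none). Each returns a list of dicts, best first, with "conf" (0 to 1); they miss things now and then, are a little off and sometimes report something else, mostly with a low value. They report only what shows in the picture. A call takes as long as a camera call.
- ctrl.search_frame(query, picture): "extent" ([centre column, centre row, width, height] in pixels, round what is visible of it).
The state is a dict: "clock": time; "qpos": joint angles; "qd": joint speeds; "tau": joint torques, N m; "eef_pos": TCP position; "tool_rot": TCP orientation; "force": force on the tool from outside, world axes, zero at the start; "torque": the same for the moment, N m; "width": finger opening in mm.
Only numpy, scipy, OpenCV 4.12 (cv2) and the standard library are available. Lean on these libraries where they do the work, as an engineer would, in place of code of your own. Each camera call takes 0.05 s, during which the arm holds its last target. There are 200 camera calls.

### The job

Turn the vial carousel by pushing its yellow-tipped spokes with a fingertip (grip nothing) until the amber vial with the red cap stands squarely in front of the blue reader's window, in line with the white stripe. Then press the reader's green start button fully down and let it come back up. Leave the vials standing in their wells without touching them, do not press start before the amber vial is in place, and leave the other things on the bench alone.

Things in the scene. Friction and masses are not known exactly. Their poses are not given: they have to be found in the camera images.
- reader: blue vial reader, fixed. Origin: on the table under the carousel's axis; its +x points from that axis to the reader. Along +x: round grey foot of radius 88 mm, 12 mm high, under the carousel; snout 84 to 154 mm out, 34 mm wide, 26 mm high, black window on its inner end, white stripe along its top; housing 150 to 230 mm out, 110 mm wide, 55 mm high, start button on top.
- focus (a point): the point in front of the reader's window, on the white stripe's line, 56 mm from the carousel's axis and 18 mm above the table, where the middle of the amber vial's underside has to stand
- carousel: carousel turning either way about its vertical axis, more than half a turn each way; no notches, it stays where left (0.5 to 1 N at a spoke's end turns it). Origin: on the axis, 12 mm above the table, under an aluminium disc of radius 78 mm, 6 mm thick. Four wells 12 mm deep, 56 mm out on its own +x, +y, -x and -y, each with a vial; at the start none is within 25 degrees of the window.
- spoke (a point): middle of the yellow end of one of the carousel's four alike spokes, 112 mm from the axis, 44 mm above the table. The spokes lie half-way between the wells (45, 135, 225, 315 degrees in the carousel's frame; this one at 45): level black bars 10 mm wide, 36 to 52 mm above the table, reaching 130 mm from the axis, the outer 33 mm yellow. Beneath their yellow ends: only the table and the 26 mm high snout.
- amber: the vial to be read, amber glass with a red cap: a closed 28 mm diameter glass vial, 57 mm tall, screw cap 23 mm across and 13 mm high; loose, 20 to 42 g, standing upright in one of the carousel's four wells (which one varies) and turning with the carousel. Origin: centre of its underside.
- white: clear glass vial with a white cap: a closed 28 mm diameter glass vial, 57 mm tall, screw cap 23 mm across and 13 mm high; loose, 20 to 42 g, standing upright in one of the carousel's four wells (which one varies) and turning with the carousel. Origin: centre of its underside.
- green: green glass vial with a green cap: a closed 28 mm diameter glass vial, 57 mm tall, screw cap 23 mm across and 13 mm high; loose, 20 to 42 g, standing upright in one of the carousel's four wells (which one varies) and turning with the carousel. Origin: centre of its underside.
- blue: clear glass vial with a blue cap: a closed 28 mm diameter glass vial, 57 mm tall, screw cap 23 mm across and 13 mm high; loose, 20 to 42 g, standing upright in one of the carousel's four wells (which one varies) and turning with the carousel. Origin: centre of its underside.
- start_top (a point): centre of the top of the round green start button, 32 mm across, on the reader's housing, 185 mm from the carousel's axis; it is pressed straight down
- start (a joint): travel of the start button: 0 up, 0.006 m fully down; a spring needs about 4 N to push it down and returns it
- beaker: empty glass beaker, 70 mm across, 95 mm tall, loose bystander; origin under its centre
- flask: amber conical flask, 76 mm across, 110 mm tall, loose bystander; origin under its centre
- calculator: black pocket calculator, 160 x 80 x 15 mm, lying flat, loose bystander; origin under its centre
- mortar: white ceramic mortar bowl, 90 mm across, 50 mm tall, loose bystander; origin under its centre
- reagent: amber reagent jar with a black cap, 50 mm across, 75 mm tall, loose bystander; origin under its centre

How it is judged:
By the outcome, as a careful person would: the job done as asked, in the order asked, and still so for the second after the job is handed in, with the robot touching nothing.
It also fails if it takes over 72 s, if anything falls off the work surface, if the arm or the gripper's body presses on something with over 40 N, if the wrist force passes 120 N, or if a joint passes its speed limit or range.

## Working session

There is one attempt and no reset: what is moved stays moved. The work goes in short steps, Python scripts to look and compute and a shell command to move; the robot and the scene stay as the last step left them, time stands still between calls to the robot, and variables do not carry over. Pictures are saved under pics/ and viewed, about 8 in all and at most 12, crops included, and the job is handed in when it is done.

```bash
mkdir -p pics; ls; cat > h.py <<'E'
import numpy as np, cv2
from cell import ctrl
def save(p,n): cv2.imwrite(f'pics/{n}.png',p['color'][:,:,::-1])
def pt(p,u,v,w=2):
    u,v=int(round(u)),int(round(v))
    d=p['depth'][v-w:v+w+1,u-w:u+w+1]; d=np.median(d[d>0])
    K=p['camera_matrix']; c=np.array([(u-K[0,2])/K[0,0]*d,(v-K[1,2])/K[1,1]*d,d])
    return p['R'].T@(c-p['t'])
def atz(p,u,v,z):
    K=p['camera_matrix']; r=p['R'].T@np.array([(u-K[0,2])/K[0,0],(v-K[1,2])/K[1,1],1]); o=-p['R'].T@p['t']
    return o+r*(z-o[2])/r[2]
E
python3 - <<'E'
from h import *
for n in('scene','side'):
    p=ctrl.get_image(n); save(p,n+'0')
    for q in('amber','start_top','reader','carousel','spoke','white','green','blue'):
        for r in ctrl.search_frame(q,p)[:2]:
            e=r['extent']; print(n,q,round(r['conf'],2),np.round(e),np.round(pt(p,e[0],e[1])))
s=ctrl.read_state(); print(s)
E
```

```text
pics
scene start_top 0.66 [140. 325.  50.  41.] [ 669. -406.   16.]
scene start_top 0.53 [313. 192.  10.  12.] [656. 106.  77.]
scene reader 0.71 [271. 216. 130.  58.] [594.  21.  17.]
scene carousel 0.61 [241. 214. 102.  67.] [563. -51.  45.]
scene spoke 0.79 [242. 212. 104.  66.] [563. -47.  48.]
scene spoke 0.38 [314. 192.  14.  11.] [657. 108.  77.]
scene white 0.58 [221. 220.   9.  18.] [ 554. -105.   51.]
scene green 0.53 [256. 216.  12.  24.] [612. -45.  61.]
scene green 0.5 [271. 214. 132.  59.] [592.  23.  21.]
scene blue 0.54 [257. 198.   8.  21.] [556.  10.  59.]
side amber 0.71 [323. 224.  12.  21.] [479. -39.  62.]
side reader 0.68 [280. 230. 114.  38.] [584.  22.  14.]
side carousel 0.89 [309. 221.  94.  59.] [528. -37.  47.]
side carousel 0.67 [276. 176.  15.  22.] [ 775. -139.   52.]
side spoke 0.79 [308. 222.  90.  63.] [525. -29.  50.]
side white 0.51 [321. 208.  12.  16.] [534. -93.  62.]
side green 0.62 [295. 208.  10.  15.] [589. -41.  59.]
side blue 0.69 [409. 191.  57.  25.] [ 446. -439.   16.]
side blue 0.68 [292. 226.   9.  19.] [538.  21.  54.]
{'clock': 0.9, 'qpos': array([ 1.1282248 ,  0.62836553,  0.03850887,  1.51740913, -0.0269795 ,
        0.99627915, -0.02001643]), 'qd': array([-0.00022254, -0.00122158, -0.00163306, -0.00205931,  0.00134183,
       -0.00206592, -0.00171821]), 'tau': array([-1.53650916e-05, -5.63259101e+01,  1.22587010e+00, -1.93783522e+01,
        1.10073920e-02,  1.66886475e-03, -3.20228196e-06]), 'eef_pos': array([ 239.17043744, -604.41969078,  231.33301798]), 'tool_rot': array([ 3.14153566e+00, -1.64978202e-05,  3.76733856e-01]), 'force': array([-0.37827773,  1.30038173,  0.02253912]), 'torque': array([-0.0318359 , -0.00637963, -0.02878341]), 'width': 85.29206449647032}
```

```bash
python3 -c "
import cv2,numpy as np
cv2.imwrite('pics/b.png',np.hstack([cv2.imread('pics/scene0.png')]))"
```

```text
(no output)
```

View pics/scene0.png

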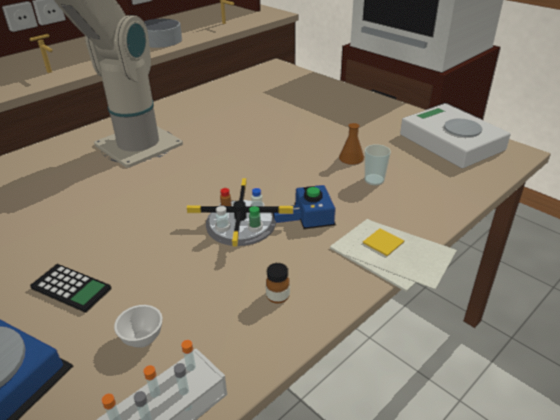

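View pics/side0.png

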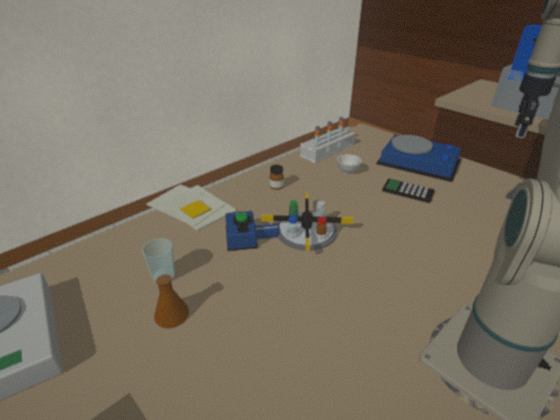

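The scene view shows the carousel at about (240,212), its yellow tips at (192,209), (285,210), (243,185) and (235,240), the red cap at (225,192), and the button at (313,191). The side view agrees: hub (308,220), red cap (322,217), button (241,217). Next I'll measure these by colour.

```bash
cat >> h.py <<'E'
def blobs(p,col,box,amin=8):
    h=cv2.cvtColor(p['color'],cv2.COLOR_RGB2HSV)
    R={'yellow':((20,150,100),(33,255,255)),'red':((0,170,80),(6,255,255)),'green':((45,120,60),(85,255,255))}[col]
    m=cv2.inRange(h,*R); k=np.zeros_like(m); a,b,c,d=box; k[b:d,a:c]=1
    n,_,s,c=cv2.connectedComponentsWithStats(m*k)
    return [(c[i],s[i,4],s[i,:4]) for i in range(1,n) if s[i,4]>=amin]
E
python3 - <<'E'
from h import *
B={'scene':(170,165,345,260),'side':(215,180,370,265)}
for n in B:
    p=ctrl.get_image(n)
    for col,z in(('yellow',48),('red',70),('green',62)):
        for c,a,s in blobs(p,col,B[n]): print(n,col,np.round(c,1),a,s[2:],np.round(atz(p,*c,z)[:2]),np.round(pt(p,*c,1)))
E
```

```text
scene yellow [243.4 181.6] 29 [4 8] [462.  46.] [469.  39.  53.]
scene yellow [193.5 208.5] 82 [14  7] [ 466. -121.] [ 466. -123.   48.]
scene yellow [285.1 208.9] 93 [15  7] [628.  36.] [630.  34.  50.]
scene yellow [235.  238.1] 65 [ 6 15] [ 627. -124.] [ 633. -128.   54.]
scene red [224.6 191.8] 52 [8 8] [490. -39.] [498. -44.  75.]
scene green [312.7 191.6] 112 [13 10] [639. 124.] [656. 106.  77.]
scene green [253.9 210.9] 88 [11 10] [594. -35.] [609. -47.  75.]
side yellow [306.1 195.2] 16 [3 6] [ 626. -129.] [ 623. -124.   53.]
side yellow [266.7 217.6] 70 [12  6] [621.  40.] [622.  38.  45.]
side yellow [346.6 220. ] 80 [12  7] [ 458. -118.] [ 458. -119.   48.]
side yellow [307.  244.1] 40 [ 4 13] [461.  42.] [458.  46.  53.]
side red [321.4 220.4] 45 [9 7] [486. -40.] [484. -36.  74.]
side green [293.1 204.3] 36 [5 8] [603. -48.] [593. -37.  73.]
side green [241.1 216.7] 81 [12  9] [658. 103.] [639. 117.  77.]
```

Measured values agree with the given sizes:

| Item | Measured |
|---|---|
| Carousel axis | (544, -41) |
| Button | (648, 111), 184 mm from the axis |
| Reader bearing | about 55.6° |
| Amber vial | about 180° |
| Spokes | ±45°, ±135° |

The amber vial has to turn about 124° clockwise. I'll push the spoke at -45° from its counterclockwise side. First I shut the fingers and move above that spot.

```bash
python3 -m crank '[[[0.9,-0.53,0,0,0,0],[0.94,-0.545,0,0,0,0],[0.94,-0.545,0,0,0,0],[0.94,-0.545,0,0,0,0],[0.94,-0.545,0,0,0,0],[0.94,-0.545,0,0,0,0],[0.94,-0.545,0,0,0,0],[0.94,-0.545,0,0,0,0],[0.94,-0.545,0,0,0,0],[0.94,-0.545,0,0,0,0],[0,0,0,0,0,0]]]' 1
```

```text
clock: 1.92
eef_pos: [447.2, -342.7, 229.7]
tool_rot: [3.137, 0.001, 0.368]
force: [0.6, 0.3, 0.4]
width: 0.5
```

```bash
python3 -m crank '[[[0.92,-0.53,0,0,0,0],[0.92,-0.53,0,0,0,0],[0.92,-0.53,0,0,0,0],[0.92,-0.53,0,0,0,0],[0.92,-0.53,0,0,0,0],[0.92,-0.53,0,0,0,0],[0.92,-0.53,0,0,0,0],[0.92,-0.53,0,0,0,0],[0.92,-0.53,0,0,0,0],[0,0,0,0,0,0]]]'
python3 -m crank '[[[0,0,0,0,0,-1],[0,0,0,0,0,-1],[0,0,0,0,0,-1],[0,0,0,0,0,-1],[0,0,0,0,0,-1],[0,0,0,0,0,-1],[0,0,0,0,0,-1],[0,0,0,0,0,-1],[0,0,0,0,0,-1],[0,0,0,0,0,-1],[0,0,0,0,0,-1],[0,0,0,0,0,-1]]]'
python3 -m crank '[[[0,0,0,0,0,-1],[0,0,0,0,0,-1],[0,0,0,0,0,-1],[0,0,0,0,0,-1],[0,0,0,0,0,-1],[0,0,0,0,0,-1],[0,0,0,0,0,-1],[0,0,0,0,0,-1],[0,0,0,0,0,-1],[0,0,0,0,0,-1],[0,0,0,0,0,0]]]'
python3 - <<'E'
from h import *
p=ctrl.get_image('wrist'); save(p,'w1'); print(p['camera_matrix'],p['R'],p['t']); print(ctrl.read_state()['qpos'])
E
```

```text
clock: 2.75
eef_pos: [636.4, -109.7, 228.8]
tool_rot: [3.135, -0.002, 0.367]
force: [0.4, 0.9, -0.4]
width: 0.3
clock: 3.75
eef_pos: [637.1, -108.5, 227.9]
tool_rot: [3.139, 0.006, 1.692]
force: [-0.3, -0.3, -0.0]
width: -0.2
clock: 4.67
eef_pos: [635.2, -115.5, 227.6]
tool_rot: [-3.135, 0.005, 2.792]
force: [0.0, -0.4, -0.0]
width: -0.0
[[325.1922621    0.         285.04257289]
 [  0.         325.1922621  207.47795635]
 [  0.           0.           1.        ]] [[ 0.34240198  0.93953236 -0.00631129]
 [ 0.90136762 -0.32658286  0.28439418]
 [ 0.26513637 -0.10306593 -0.95868666]] [-107.87893633 -646.67287785  193.94792012]
[ 0.48583063  0.68821647 -0.61883254  1.52698507  0.44454282  1.06614862
  0.97458969]
```

View pics/w1.png

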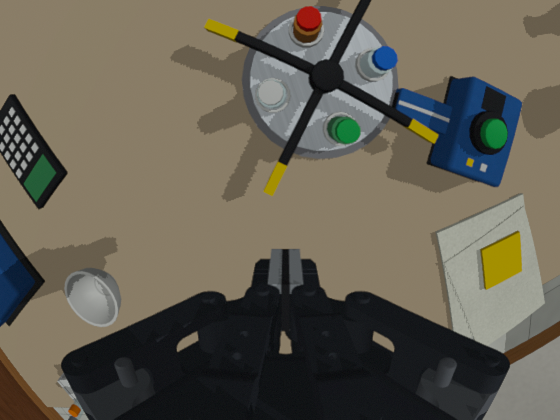

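The wrist view shows the hub at (326,75), red cap (308,18), lower spoke tip (275,180), button (493,133), and white stripe (425,105). I'll measure from it now.

```bash
cat >> h.py <<'E'
def fish(p,u,v,z):
    K=p['camera_matrix']; d=np.array([(u-K[0,2])/K[0,0],(v-K[1,2])/K[1,1]]); th=np.hypot(*d)
    c=np.array([*(np.sin(th)*d/th),np.cos(th)]); r=p['R'].T@c; o=-p['R'].T@p['t']
    return o+r*(z-o[2])/r[2]
def wrist_report(p):
    Y=[]
    for col,z in(('yellow',52),('red',75),('green',75)):
        for c,a,s in blobs(p,col,(160,0,560,240),20):
            X=fish(p,*c,z)[:2]; print(col,np.round(c),a,s[2:],np.round(X))
def ang(X,A): d=np.array(X)[:2]-A; return round(np.degrees(np.arctan2(d[1],d[0])),1),round(np.hypot(*d),1)
E
python3 - <<'E'
from h import *
p=ctrl.get_image('wrist'); wrist_report(p)
print('hub',fish(p,326,75,52))
E
python3 -c "
import cv2
i=cv2.imread('pics/w1.png')[0:210,180:540];cv2.imwrite('pics/w1c.png',cv2.resize(i,None,fx=2.2,fy=2.2,interpolation=cv2.INTER_CUBIC))"
```

```text
yellow [220.  29.] 350 [34 21] [ 464. -120.]
yellow [423. 130.] 311 [30 24] [628.  37.]
yellow [470. 161.] 35 [6 7] [676.  84.]
yellow [275. 178.] 359 [23 35] [ 624. -123.]
yellow [513. 236.] 109 [20 10] [791. 133.]
red [308.  18.] 449 [25 24] [491. -41.]
green [344. 129.] 663 [32 26] [599. -46.]
green [494. 132.] 644 [27 30] [648. 109.]
hub [545.24069045 -41.33340763  52.        ]
```

View pics/w1c.png

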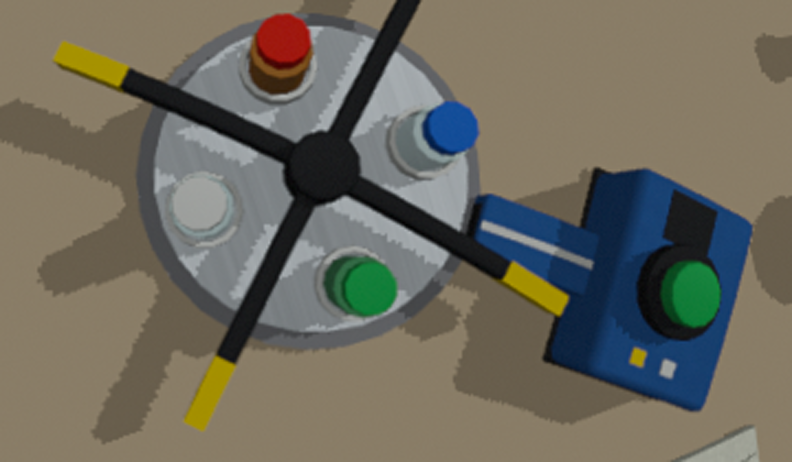

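```bash
python3 -m crank '[[[0,0,0,0,0,0.9],[0,0,0,0,0,0.9],[0,0,0,0,0,0.9],[0,0,0,0,0,0.9],[0,0,0,0,0,0.8],[0,0,0,0,0,0]]]'
python3 - <<'E'
from h import *
p=ctrl.get_image('wrist')
a=fish(p,*[0,0],26)
s=ctrl.read_state(); yaw=s['tool_rot'][2]; d=np.array([644.4,-94])-s['eef_pos'][:2]
print(s['eef_pos'],s['tool_rot'],'tool dx dy units',(d@[np.cos(yaw),np.sin(yaw)])/30,(d@[np.sin(yaw),-np.cos(yaw)])/30)
E
```

```text
clock: 5.27
eef_pos: [634.9, -116.6, 227.8]
tool_rot: [-3.138, 0.009, 2.285]
force: [0.2, -0.1, 0.2]
width: 0.1
[ 634.91616886 -116.53950492  227.85226923] [-3.13780913  0.00897424  2.28915707] tool dx dy units 0.3575957522707689 0.732488214007147
```

```bash
python3 -m crank '[[[0.2,0.4,0,0,0,0],[0.16,0.34,0,0,0,0],[0,0,0.9,0,0,0],[0,0,0.9,0,0,0],[0,0,0.9,0,0,0],[0,0,0.9,0,0,0],[0,0,0.9,0,0,0],[0,0,0.5,0,0,0],[0,0,0,0,0,0]]]'
```

```text
clock: 6.07
eef_pos: [653.9, -80.0, 74.9]
tool_rot: [3.132, 0.011, 2.305]
force: [-1.1, -0.7, 0.3]
width: -0.1
```

```bash
python3 -m crank '[[[-0.1,-0.3,0.3,0,0,0],[0,-0.15,0.4,0,0,0],[0,0,0.4,0,0,0],[0,0,0.15,0,0,0],[0,0,0,0,0,0],[0,0,0,0,0,0]]]'
```

```text
clock: 6.57
eef_pos: [649.4, -88.8, 37.5]
tool_rot: [3.127, 0.013, 2.31]
force: [0.1, 0.7, -0.4]
width: -0.2
```

```bash
python3 -m crank '[[[0,-0.2,0,0,0,0],[0,-0.2,0,0,0,0],[0,-0.2,0,0,0,0],[-0.03,-0.2,0,0,0,0.5],[-0.03,-0.2,0,0,0,0.5],[-0.03,-0.2,0,0,0,0.5],[-0.03,-0.2,0,0,0,0.5],[-0.03,-0.2,0,0,0,0.5],[0,0,0,0,0,0]]]'
cat >> h.py <<'E'
def tool():
    s=ctrl.read_state(); A=np.array([545.5,-41.4]); a,r=ang(s['eef_pos'],A)
    spoke=a-np.degrees(np.arcsin(19.5/r))
    print('tool ang',a,'r',r,'z',round(s['eef_pos'][2],1),'yaw',round(np.degrees(s['tool_rot'][2]),1),'spoke est',round(spoke,1),'ideal yaw',round(spoke+180,1),'q7',s['qpos'][6].round(2),'F',s['force'].round(1))
E
python3 -c "
from h import *
tool()"
```

```text
clock: 7.32
eef_pos: [614.2, -126.6, 42.2]
tool_rot: [3.115, 0.014, 2.034]
force: [0.5, -0.3, 0.2]
width: 0.2
tool ang -51.1 r 109.5 z 42.2 yaw 116.5 spoke est -61.4 ideal yaw 118.6 q7 0.25 F [ 0.5 -0.3  0.2]
```

```bash
python3 -m crank '[[[-0.03,-0.19,0.1,0.13,0.06,0.5],[-0.03,-0.19,0.1,0.13,0.06,0.5],[-0.03,-0.19,0.05,0.04,0.02,0.5],[-0.03,-0.19,0.02,0.03,0.01,0.5],[-0.03,-0.19,0.02,0.03,0.01,0.5],[-0.03,-0.19,0.02,0.03,0.01,0.5],[-0.03,-0.19,0.02,0.03,0.01,0.5],[-0.03,-0.19,0.02,0.03,0.01,0.5],[-0.03,-0.19,0.02,0.03,0.01,0.5],[-0.03,-0.19,0.02,0.03,0.01,0.5]]]'
python3 -c "
from h import *
tool()"
```

```text
clock: 8.15
eef_pos: [566.8, -150.0, 36.4]
tool_rot: [-3.131, -0.005, 1.501]
force: [0.5, 0.1, -0.6]
width: 0.3
tool ang -78.9 r 110.6 z 36.4 yaw 86.0 spoke est -89.1 ideal yaw 90.9 q7 -0.09 F [ 0.5  0.1 -0.6]
```

```bash
python3 -m crank '[[[-0.03,-0.2,0.01,0,0,0.3],[-0.03,-0.2,0.01,0,0,0.4],[-0.03,-0.2,0.01,0,0,0.45],[-0.03,-0.2,0.02,0.02,0,0.5],[-0.03,-0.2,0.02,0.02,0,0.5],[-0.03,-0.2,0.02,0.02,0,0.5],[-0.03,-0.2,0.02,0.02,0,0.5],[-0.03,-0.2,0.02,0.02,0,0.5],[-0.03,-0.2,0.02,0.02,0,0.5],[-0.03,-0.2,0.02,0.02,0,0.5]]]'
python3 -c "
from h import *
tool()"
```

```text
clock: 8.98
eef_pos: [508.1, -144.6, 36.0]
tool_rot: [-3.128, -0.001, 1.0]
force: [0.5, -0.2, -0.8]
width: 0.2
tool ang -109.9 r 109.7 z 36.0 yaw 57.3 spoke est -120.1 ideal yaw 59.9 q7 -0.42 F [ 0.5 -0.2 -0.8]
```

```bash
python3 -m crank '[[[-0.03,-0.2,0.01,0,0,0.4],[-0.03,-0.2,0.01,0,0,0.4],[-0.03,-0.2,0.01,0,0,0.5],[-0.03,-0.2,0.01,0.01,0,0.5],[-0.03,-0.2,0.01,0.01,0,0.5],[-0.03,-0.2,0.01,0.01,0,0.5],[-0.03,-0.2,0.01,0.01,0,0.5],[-0.03,-0.2,0.01,0.01,0,0.5],[-0.02,-0.15,0.01,0.01,0,0.4],[-0.01,-0.1,0,0,0,0.25],[0,-0.05,0,0,0,0.1],[0,0,0,0,0,0]]]'
python3 - <<'E'
from h import *
tool()
p=ctrl.get_image('wrist'); save(p,'w2'); wrist_report(p)
E
```

```text
clock: 9.98
eef_pos: [461.4, -110.3, 37.7]
tool_rot: [-3.128, -0.001, 0.511]
force: [-0.5, 0.2, 0.4]
width: 0.2
tool ang -140.7 r 108.7 z 37.7 yaw 29.3 spoke est -151.0 ideal yaw 29.0 q7 -0.73 F [-0.5  0.2  0.4]
yellow [495.  52.] 1330 [60 36] [ 600. -140.]
green [341. 127.] 4330 [79 71] [530. -93.]
```

View pics/w2.png

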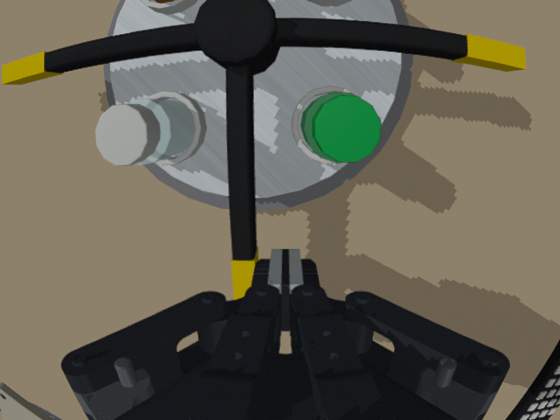

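The wrist view shows the finger beside the yellow end at (243,270), with the vials standing untouched (white at (150,130), green at (340,127)). I'll check the angle with the fixed cameras.

```bash
cat >> h.py <<'E'
def angles():
    A0=np.array([545.5,-41.4])
    for n,B in {'scene':(170,165,300,260),'side':(255,180,370,265)}.items():
        p=ctrl.get_image(n); K=p['camera_matrix']
        c=p['R']@np.array([*A0,52])+p['t']; 
        for q in('carousel','amber','start_top'):
            pass
        for col,z in(('yellow',50),('red',69)):
            for c,a,s in blobs(p,col,B): 
                X=atz(p,*c,z)[:2]; print(n,col,np.round(c),a,np.round(X),ang(X,A0))
        save(p,n+'_last')
E
python3 -c "
from h import *
angles()"
```

```text
scene yellow [255. 183.] 41 [491.  60.] (np.float64(118.2), np.float64(114.7))
scene yellow [284. 216.] 100 [649.  11.] (np.float64(26.9), np.float64(115.8))
scene yellow [222. 237.] 85 [ 606. -143.] (np.float64(-59.3), np.float64(118.1))
scene red [259. 195.] 55 [561.  14.] (np.float64(74.6), np.float64(57.1))
side yellow [316. 197.] 19 [ 598. -142.] (np.float64(-62.3), np.float64(113.7))
side yellow [269. 212.] 66 [637.  18.] (np.float64(33.0), np.float64(109.1))
side yellow [346. 226.] 84 [440. -92.] (np.float64(-154.3), np.float64(116.9))
side yellow [296. 243.] 48 [483.  62.] (np.float64(121.3), np.float64(121.2))
side red [289. 217.] 46 [559.  11.] (np.float64(75.7), np.float64(53.7))
```

Both cameras put the spoke at about -151°, in line with the tool estimate, so about 18° remains. I'll push 15° more, slowly.

```bash
python3 -m crank '[[[-0.02,-0.15,0.03,0,0,0.4],[-0.02,-0.15,0.03,0,0,0.4],[-0.02,-0.15,0.03,0,0,0.4],[-0.02,-0.15,0.01,0,0,0.4],[-0.02,-0.15,0,0,0,0.4],[-0.01,-0.1,0,0,0,0.2],[0,-0.05,0,0,0,0.1],[0,0,0,0,0,0],[0,0,0,0,0,0]]]'
python3 -c "
from h import *
tool();angles()"
```

```text
clock: 10.88
eef_pos: [450.3, -89.5, 35.0]
tool_rot: [-3.132, -0.002, 0.26]
force: [-0.4, -0.6, 0.5]
width: -0.0
tool ang -153.2 r 106.6 z 35.0 yaw 14.9 spoke est -163.7 ideal yaw 16.3 q7 -0.88 F [-0.4 -0.6  0.5]
scene yellow [264. 186.] 51 [517.  69.] (np.float64(104.5), np.float64(113.7))
scene yellow [279. 222.] 103 [658. -12.] (np.float64(14.5), np.float64(116.4))
scene yellow [213. 234.] 101 [ 582. -153.] (np.float64(-71.9), np.float64(116.9))
scene red [261. 197.] 64 [570.   9.] (np.float64(64.4), np.float64(56.3))
side yellow [324. 199.] 27 [ 573. -152.] (np.float64(-76.0), np.float64(114.4))
side yellow [272. 207.] 56 [648.  -6.] (np.float64(19.2), np.float64(108.5))
side yellow [344. 231.] 87 [431. -70.] (np.float64(-166.2), np.float64(117.9))
side yellow [287. 240.] 58 [506.  71.] (np.float64(109.1), np.float64(119.3))
side red [288. 214.] 50 [570.   6.] (np.float64(62.5), np.float64(53.6))
```

```bash
python3 -m crank '[[[-0.01,-0.1,0,0,0,0.25],[-0.01,-0.08,0,0,0,0.2],[-0.01,-0.05,0,0,0,0.15],[0,0,0,0,0,0],[0,0,0,0,0,0]]]'
python3 -c "
from h import *
tool()"
```

```text
clock: 11.4
eef_pos: [448.0, -83.2, 35.1]
tool_rot: [-3.133, -0.002, 0.19]
force: [-0.6, -0.4, -0.0]
width: 0.3
tool ang -156.8 r 106.1 z 35.1 yaw 10.9 spoke est -167.4 ideal yaw 12.6 q7 -0.9 F [-0.6 -0.4 -0. ]
```

```bash
python3 -m crank '[[[0,0.3,0,0,0,0],[0,0.3,-0.3,0,0,0],[0,0,-0.9,0,0,0],[0,0,-0.9,0,0,0],[0,0,-0.9,0,0,0],[0,0,-0.9,0,0,0],[0,0,-0.9,0,0,0],[0,0,-0.9,0,0,0],[0,0,-0.9,0,0,0],[0,0,-0.5,0,0,0],[0,0,0,0,0,0]]]'
python3 - <<'E'
from h import *
p=ctrl.get_image('wrist'); save(p,'w3'); wrist_report(p); angles()
i=p['color'][:,:,::-1]; i=i[0:260,130:530]; cv2.imwrite('pics/w3c.png',cv2.resize(i,None,fx=2,fy=2,interpolation=cv2.INTER_CUBIC))
np.savez('w3.npz',**{k:p[k] for k in('camera_matrix','R','t')})
E
```

```text
clock: 12.32
eef_pos: [451.3, -111.4, 257.9]
tool_rot: [-3.134, 0.002, 0.185]
force: [0.4, -0.4, 0.0]
width: -0.0
yellow [345.  81.] 332 [32 11] [ 570. -152.]
yellow [244. 188.] 306 [12 31] [435. -67.]
red [197.  49.] 378 [23 23] [574.   4.]
green [277. 119.] 466 [25 24] [516. -89.]
green [514. 182.] 758 [33 28] [ 511. -381.]
scene yellow [266. 187.] 54 [524.  69.] (np.float64(101.1), np.float64(112.7))
scene yellow [203. 195.] 68 [438. -69.] (np.float64(-165.6), np.float64(111.5))
scene yellow [278. 224.] 105 [659. -19.] (np.float64(11.0), np.float64(116.1))
scene yellow [210. 233.] 103 [ 574. -154.] (np.float64(-75.6), np.float64(116.2))
scene red [261. 198.] 71 [573.   8.] (np.float64(60.8), np.float64(56.6))
side yellow [326. 200.] 33 [ 565. -153.] (np.float64(-79.9), np.float64(113.1))
side yellow [274. 206.] 58 [650. -13.] (np.float64(15.3), np.float64(108.0))
side yellow [342. 232.] 85 [429. -62.] (np.float64(-169.9), np.float64(118.2))
side yellow [284. 239.] 63 [514.  72.] (np.float64(105.4), np.float64(118.1))
side red [288. 213.] 49 [574.   3.] (np.float64(57.0), np.float64(52.8))
```

View pics/w3c.png

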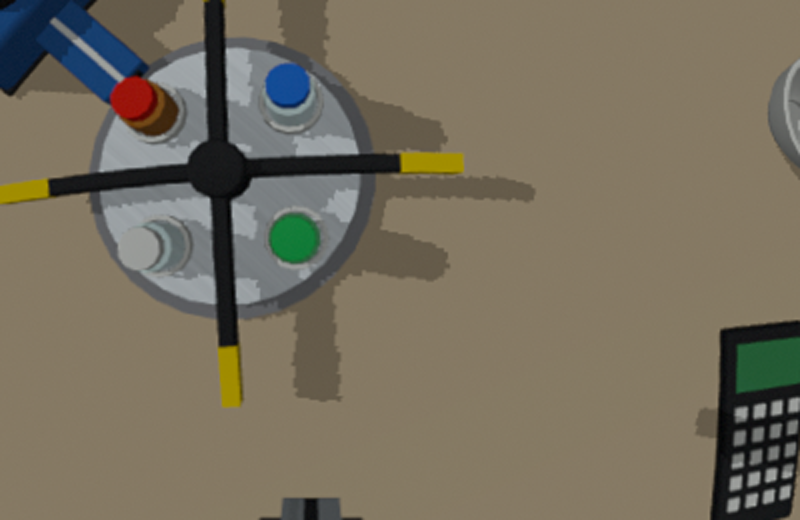

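```bash
python3 - <<'E'
from h import *
p=dict(np.load('w3.npz')); A=np.array([545.5,-41.4])
a,b=fish(p,156,10,26)[:2],fish(p,192.5,40,26)[:2]
print('stripe',a,b,ang(a,A),ang(b,A),'dir',ang(a,b)); print('hub',fish(p,239,84,54))
R=p['R'];print('wrist spokes',ang([570,-152],A),ang([435,-67],A))
H=fish(p,239,84,54)[:2]; print('rel hub',ang(a,H),ang(b,H),ang([570,-152],H),ang([435,-67],H),'red',ang([574,4],H))
for n,B in {'scene':(300,165,345,220),'side':(215,200,262,240)}.items():
    q=ctrl.get_image(n)
    for c,ar,s in blobs(q,'green',B): X=atz(q,*c,75)[:2]; print(n,X,ang(X,A))
    # white stripe pixels on the snout
    K=q['camera_matrix']; w=cv2.cvtColor(q['color'],cv2.COLOR_RGB2HSV)
    e=[]
    for r in np.arange(95,146,10):
        x=A+r*np.array([np.cos(.972),np.sin(.972)]); 
        best=[]
        for t in np.arange(-12,12.1,.5):
            y=np.array([*(x+t*np.array([-np.sin(.972),np.cos(.972)])),26]); c=q['R']@y+q['t']; uv=K@c/c[2]
            v=cv2.getRectSubPix(q['color'],(1,1),(float(uv[0]),float(uv[1])))[0,0]; best.append(int(v[0]))
        best=np.array(best)-min(best); best=np.where(best>.5*best.max(),best,0); e.append((r,round((best*np.arange(-12,12.1,.5)).sum()/best.sum(),1),best.max()))
    print(n,'stripe offset from 55.7 line',e)
E
```

```text
stripe [628.70183919  82.29947745] [593.01978841  26.69189762] (np.float64(56.1), np.float64(149.1)) (np.float64(55.1), np.float64(83.0)) dir (np.float64(57.3), np.float64(66.1))
hub [545.6111197  -42.62774504  54.        ]
wrist spokes (np.float64(-77.5), np.float64(113.3)) (np.float64(-167.0), np.float64(113.4))
rel hub (np.float64(56.4), np.float64(150.0)) (np.float64(55.6), np.float64(84.0)) (np.float64(-77.4), np.float64(112.1)) (np.float64(-167.6), np.float64(113.3)) red (np.float64(58.7), np.float64(54.6))
scene [651.94446222 109.75199602] (np.float64(54.8), np.float64(184.9))
scene stripe offset from 55.7 line [(np.int64(95), np.float64(3.4), np.int64(95)), (np.int64(105), np.float64(3.2), np.int64(118)), (np.int64(115), np.float64(3.5), np.int64(83)), (np.int64(125), np.float64(3.5), np.int64(121)), (np.int64(135), np.float64(3.4), np.int64(62)), (np.int64(145), np.float64(3.5), np.int64(91))]
side [642.91236017 113.54756455] (np.float64(57.8), np.float64(183.0))
side stripe offset from 55.7 line [(np.int64(95), np.float64(-1.4), np.int64(42)), (np.int64(105), np.float64(0.3), np.int64(63)), (np.int64(115), np.float64(-0.2), np.int64(51)), (np.int64(125), np.float64(-0.8), np.int64(33)), (np.int64(135), np.float64(0.0), np.int64(37)), (np.int64(145), np.float64(0.2), np.int64(27))]
```

The wrist and fixed cameras agree. The amber well is at about 57.7° and the reader stripe at about 55.9°, so a 1.8° nudge remains. I'll go back down behind the spoke.

```bash
python3 -m crank '[[[0,0,0.9,0,0,0],[0,0,0.9,0,0,0],[0,0,0.9,0,0,0],[0,0,0.9,0,0,0],[0,0,0.9,0,0,0],[0,0,0.9,0,0,0],[0,0,0.6,0,0,0],[0,0,0,0,0,0],[0,0,0.3,0,0,0],[0,0,0.2,0,0,0],[0,0,0,0,0,0]]]'
python3 -c "
from h import *
tool()"
```

```text
clock: 13.48
eef_pos: [438.8, -107.7, 41.4]
tool_rot: [-3.125, 0.028, 0.185]
force: [-0.7, 0.0, -0.6]
width: 0.1
tool ang -148.1 r 125.6 z 41.4 yaw 10.6 spoke est -157.0 ideal yaw 23.0 q7 -0.86 F [-0.7  0.  -0.6]
```

```bash
python3 -m crank '[[[0.25,-0.15,0.1,-0.1,0.15,0],[0.15,-0.15,0.05,-0.05,0.12,0],[0,-0.15,0,0,0,0],[0,-0.15,0,0,0,0],[0,0,0,0,0,0],[0,0,0,0,0,0]]]'
python3 -c "
from h import *
tool()"
```

```text
clock: 13.98
eef_pos: [448.5, -86.9, 39.4]
tool_rot: [3.141, -0.004, 0.185]
force: [-0.6, -1.3, -0.1]
width: 0.1
tool ang -154.9 r 107.2 z 39.4 yaw 10.6 spoke est -165.4 ideal yaw 14.6 q7 -0.86 F [-0.6 -1.3 -0.1]
```

```bash
python3 -m crank '[[[0,-0.07,0.02,0,0,0],[0,-0.06,0.02,0,0,0],[0,-0.05,0,0,0,0],[0,-0.03,0,0,0,0],[0,0,0,0,0,0],[0,0,0,0,0,0]]]'
python3 -c "
from h import *
tool()"
```

```text
clock: 14.48
eef_pos: [447.6, -81.1, 38.9]
tool_rot: [3.14, -0.006, 0.184]
force: [-0.5, 0.8, -0.4]
width: -0.1
tool ang -157.9 r 105.6 z 38.9 yaw 10.5 spoke est -168.5 ideal yaw 11.5 q7 -0.84 F [-0.5  0.8 -0.4]
```

```bash
python3 -m crank '[[[0,-0.04,0,0,0,0],[0,-0.03,0,0,0,0],[0,0,0,0,0,0],[0,0,0,0,0,0]]]'
python3 -c "
from h import *
tool(); angles()"
```

```text
clock: 14.82
eef_pos: [447.2, -79.3, 38.8]
tool_rot: [3.139, -0.005, 0.183]
force: [-0.0, -0.1, 1.3]
width: 0.1
tool ang -158.9 r 105.4 z 38.8 yaw 10.5 spoke est -169.6 ideal yaw 10.4 q7 -0.84 F [-0.  -0.1  1.3]
scene yellow [267. 187.] 54 [528.  71.] (np.float64(98.6), np.float64(113.5))
scene yellow [277. 224.] 101 [660. -23.] (np.float64(9.1), np.float64(116.0))
scene yellow [209. 233.] 104 [ 571. -155.] (np.float64(-77.5), np.float64(116.4))
scene red [261. 198.] 70 [575.   7.] (np.float64(58.7), np.float64(56.5))
side yellow [327. 200.] 33 [ 561. -154.] (np.float64(-82.0), np.float64(113.4))
side yellow [274. 205.] 55 [650. -16.] (np.float64(13.6), np.float64(107.9))
side yellow [342. 233.] 91 [428. -59.] (np.float64(-171.5), np.float64(118.4))
side yellow [283. 239.] 63 [518.  74.] (np.float64(103.6), np.float64(118.7))
side red [288. 213.] 48 [575.   2.] (np.float64(55.8), np.float64(52.6))
```

```bash
python3 -m crank '[[[0,0.2,0,0,0,0],[0,0.4,-0.1,0,0,0],[0,0.2,-0.6,0,0,0],[0,0,-0.9,0,0,0],[0,0,-0.9,0,0,0],[0,0,-0.9,0,0,0],[0,0,-0.9,0,0,0],[0,0,-0.9,0,0,0],[0,0,-0.9,0,0,0],[0,0,-0.5,0,0,0],[0,0,0,0,0,0]]]'
python3 -m crank '[[[0.1,-0.9,0,0,0,0],[0.1,-0.9,0,0,0,0],[0.1,-0.9,0,0,0,0],[0.1,-0.9,0,0,0,0],[0,-0.9,0,0,0,0],[0,-0.5,0,0,0,0],[0,0,0,0,0,0]]]'
python3 - <<'E'
from h import *
p=ctrl.get_image('wrist'); save(p,'w4'); wrist_report(p); angles()
i=p['color'][:,:,::-1]; i=i[0:240,180:560]; cv2.imwrite('pics/w4c.png',cv2.resize(i,None,fx=2,fy=2,interpolation=cv2.INTER_CUBIC))
np.savez('w4.npz',**{k:p[k] for k in('camera_matrix','R','t')})
E
```

```text
clock: 15.83
eef_pos: [450.0, -116.4, 248.1]
tool_rot: [3.136, -0.003, 0.172]
force: [0.9, -0.2, 0.1]
width: -0.1
clock: 16.42
eef_pos: [436.6, 30.1, 246.1]
tool_rot: [3.13, -0.005, 0.158]
force: [0.4, 0.4, -0.5]
width: -0.3
yellow [362.   4.] 110 [13 11] [644. -21.]
yellow [258.  96.] 346 [34 12] [524.  70.]
yellow [461. 101.] 235 [25 11] [ 566. -153.]
yellow [365. 199.] 368 [13 33] [434. -60.]
red [332.  54.] 408 [23 23] [576.   5.]
green [402. 133.] 702 [36 25] [513. -78.]
scene yellow [267. 187.] 55 [528.  71.] (np.float64(98.7), np.float64(113.6))
scene yellow [204. 194.] 68 [436. -65.] (np.float64(-167.9), np.float64(111.6))
scene yellow [277. 224.] 102 [661. -23.] (np.float64(9.1), np.float64(116.5))
scene yellow [209. 233.] 106 [ 571. -155.] (np.float64(-77.4), np.float64(116.4))
scene red [261. 198.] 70 [575.   7.] (np.float64(58.7), np.float64(56.5))
side yellow [327. 200.] 35 [ 561. -153.] (np.float64(-82.1), np.float64(112.9))
side yellow [274. 205.] 56 [650. -16.] (np.float64(13.5), np.float64(107.9))
side yellow [342. 233.] 87 [428. -58.] (np.float64(-172.0), np.float64(119.0))
side yellow [283. 239.] 65 [518.  73.] (np.float64(103.6), np.float64(118.1))
side red [288. 213.] 49 [575.   2.] (np.float64(55.5), np.float64(52.7))
```

View pics/w4c.png

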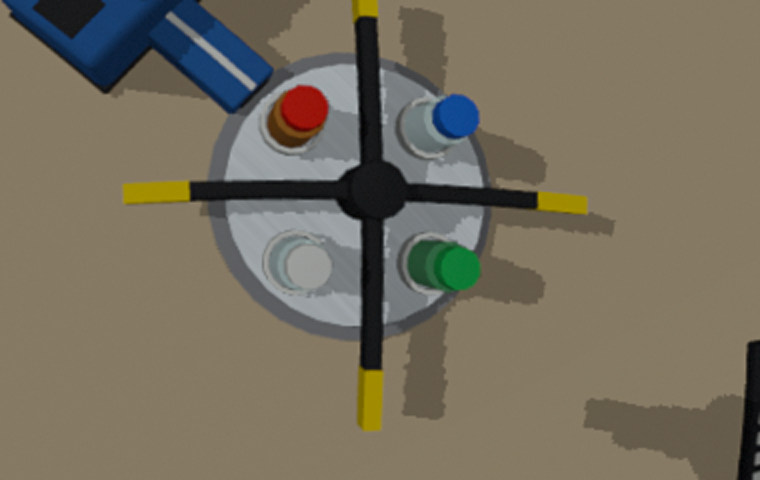

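```bash
python3 - <<'E'
from h import *
p=dict(np.load('w4.npz')); A=np.array([545.5,-41.4])
a,b=fish(p,264,6,26)[:2],fish(p,307.5,45,26)[:2]; w=fish(p,326,61.5,18)[:2]
d=fish(p,180+350/2,197/2,18)[:2]
print('stripe',a,b,'dir',ang(a,b),ang(a,A),ang(b,A)); print('well',w,ang(w,A),'disc',d,'hub',fish(p,180+372/2,95,54))
u=(a-b)/np.hypot(*(a-b)); e=w-b; print('well off stripe line mm',u[0]*e[1]-u[1]*e[0])
s=ctrl.read_state(); print(s['tool_rot']); yaw=s['tool_rot'][2]; D=np.array([648,110.5])-s['eef_pos'][:2]
print((D@[np.cos(yaw),np.sin(yaw)])/30,(D@[np.sin(yaw),-np.cos(yaw)])/30)
E
```

```text
stripe [630.34426189  82.33496894] [591.41541622  27.55599363] dir (np.float64(54.6), np.float64(67.2)) (np.float64(55.6), np.float64(150.0)) (np.float64(56.3), np.float64(82.8))
well [577.86950847   3.64053909] (np.float64(54.3), np.float64(55.5)) disc [541.92679535 -36.12684141] hub [544.5623126  -39.35198884  54.        ]
well off stripe line mm -2.8119456253412363
[ 3.12799724 -0.00590758  0.15244159]
7.365271658817016 -1.709578798127505
```

```bash
python3 -m crank '[[[0.9,-0.06,0,0.13,0,0],[0.9,-0.06,0,0,0,0],[0.9,-0.06,0.4,0,0,0],[0.6,-0.06,0.4,0,0,0],[0,0,0,0,0,1],[0,0,0,0,0,1],[0,0,0,0,0,1],[0,0,0,0,0,1],[0,0,0,0,0,1],[0,0,0,0,0,1],[0,0,0,0,0,1],[0,0,0,0,0,0]]]'
python3 - <<'E'
from h import *
p=ctrl.get_image('wrist'); save(p,'w5'); wrist_report(p)
i=p['color'][:,:,::-1]; i=i[0:260,60:460]; cv2.imwrite('pics/w5c.png',cv2.resize(i,None,fx=2,fy=2,interpolation=cv2.INTER_CUBIC))
np.savez('w5.npz',**{k:p[k] for k in('camera_matrix','R','t')})
E
```

```text
clock: 17.57
eef_pos: [541.2, 19.5, 219.5]
tool_rot: [3.136, -0.011, -0.652]
force: [-0.4, 0.0, 0.3]
width: -0.1
yellow [407.  68.] 376 [29 30] [ 567. -152.]
yellow [244.  71.] 382 [33 29] [657. -20.]
yellow [407. 224.] 268 [25 26] [435. -62.]
yellow [256. 230.] 315 [28 24] [527.  67.]
red [273. 154.] 480 [25 25] [578.   4.]
green [552.  18.] 485 [19 39] [ 525. -357.]
green [387. 148.] 811 [37 29] [521. -82.]
```

View pics/w5c.png

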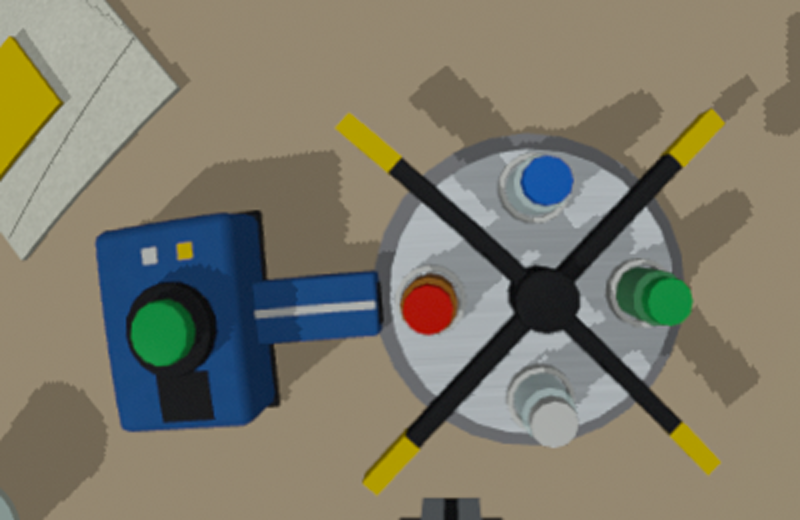

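```bash
python3 - <<'E'
from h import *
p=dict(np.load('w5.npz'))
a,b=fish(p,188,157.5,26)[:2],fish(p,247,152.5,26)[:2]; r=fish(p,274,154.5,75)[:2]; h=fish(p,332,149.5,54)[:2]; bt=fish(p,141,166.5,77)[:2]
T=np.array([[567,-152],[657,-20],[435,-62],[527,67]]); A=T.mean(0)
print('A',A,'hub',h,'tips',[ang(t,A) for t in T]); print('stripe',ang(a,A),ang(b,A),'dir',ang(a,b),'red',r,ang(r,A),'btn',bt,ang(bt,A))
u=(a-b)/np.hypot(*(a-b)); e=r-b; print('red off line',u[0]*e[1]-u[1]*e[0])
s=ctrl.read_state(); yaw=s['tool_rot'][2]; D=np.array([647.5,109.5])-s['eef_pos'][:2]
print(s['eef_pos'],(D@[np.cos(yaw),np.sin(yaw)])/30,(D@[np.sin(yaw),-np.cos(yaw)])/30)
E
```

```text
A [546.5  -41.75] hub [546.22284383 -41.06073625] tips [(np.float64(-79.5), np.float64(112.1)), (np.float64(11.1), np.float64(112.6)), (np.float64(-169.7), np.float64(113.3)), (np.float64(100.2), np.float64(110.5))]
stripe (np.float64(56.6), np.float64(148.9)) (np.float64(57.1), np.float64(84.8)) dir (np.float64(56.1), np.float64(64.1)) red [577.17305506   4.10663418] (np.float64(56.2), np.float64(55.2)) btn [647.46372673 109.07636478] (np.float64(56.2), np.float64(181.5))
red off line -1.3018975301339761
[541.20622127  19.19443003 219.55471511] 1.0090533214691642 -4.538366522249928
```

The amber vial is within about 0.5° of the stripe line: spokes, cap and button all put the bearing between 55.5° and 56.5°. Now I'll press start.

```bash
python3 -m crank '[[[0.2,-0.9,0,0,0,0],[0.2,-0.9,0,0,0,0],[0.2,-0.9,0,0,0,0],[0.2,-0.9,0,0,0,0],[0.2,-0.7,0,0,0,0],[0,0,0,0,0,0],[0,0,0,0,0,0]]]'
python3 - <<'E'
from h import *
s=ctrl.read_state(); yaw=s['tool_rot'][2]; D=np.array([647.5,109.5])-s['eef_pos'][:2]
print(s['eef_pos'],s['tool_rot'],(D@[np.cos(yaw),np.sin(yaw)])/30,(D@[np.sin(yaw),-np.cos(yaw)])/30)
E
```

```text
clock: 18.2
eef_pos: [647.0, 96.5, 218.1]
tool_rot: [3.133, -0.012, -0.639]
force: [-0.1, -1.1, 0.0]
width: -0.2
[646.97981004  96.50944376 218.11523942] [ 3.1326391  -0.01170055 -0.63909515] -0.24436488103988738 -0.35789876495220135
```

```bash
python3 -m crank '[[[-0.2,-0.3,0.2,0.09,-0.11,0],[-0.04,-0.06,0.7,0,0,0],[0,0,0.8,0,0,0],[0,0,0.8,0,0,0],[0,0,0.8,0,0,0],[0,0,0.3,0,0,0],[0,0,0,0,0,0],[0,0,0,0,0,0]]]'
python3 - <<'E'
from h import *
s=ctrl.read_state(); yaw=s['tool_rot'][2]; D=np.array([647.5,109.5])-s['eef_pos'][:2]
print(s['eef_pos'],s['tool_rot'],(D@[np.cos(yaw),np.sin(yaw)])/30,(D@[np.sin(yaw),-np.cos(yaw)])/30)
E
```

```text
clock: 18.87
eef_pos: [644.3, 104.0, 106.5]
tool_rot: [-3.139, 0.004, -0.642]
force: [-0.9, 0.2, 0.3]
width: -0.1
[644.34077425 103.96203472 106.53248922] [-3.13911102  0.00428502 -0.64151814] -0.02609509824816718 -0.21091574952122188
```

```bash
python3 -m crank '[[[-0.02,-0.2,0.2,0,0,0],[0,0,0.25,0,0,0],[0,0,0.25,0,0,0],[0,0,0.1,0,0,0],[0,0,0,0,0,0],[0,0,0,0,0,0]]]'
```

```text
clock: 19.37
eef_pos: [650.7, 109.8, 85.1]
tool_rot: [-3.133, -0.001, -0.641]
force: [0.5, 0.1, -0.2]
width: -0.0
```

```bash
python3 -m crank '[[[-0.05,0.03,0.1,0,0,0],[0,0,0.1,0,0,0],[0,0,0.1,0,0,0],[0,0,0.1,0,0,0],[0,0,0,0,0,0]]]'
python3 -m crank '[[[0,0,0.08,0,0,0],[0,0,0.08,0,0,0],[0,0,0,0,0,0]]]'
```

```text
clock: 19.78
eef_pos: [649.8, 110.1, 73.4]
tool_rot: [-3.132, -0.003, -0.641]
force: [-0.7, -0.6, 2.6]
width: -0.3
clock: 20.03
eef_pos: [650.0, 110.1, 71.7]
tool_rot: [-3.13, -0.002, -0.641]
force: [-1.8, -0.6, 3.4]
width: 0.3
```

```bash
python3 -m crank '[[[0,0,0.15,0,0,0],[0,0,0.15,0,0,0],[0,0,0.15,0,0,0]]]'
python3 -m crank '[[[0,0,0.15,0,0,0],[0,0,0.15,0,0,0]]]'
```

```text
clock: 20.28
eef_pos: [650.5, 110.1, 70.6]
tool_rot: [-3.124, 0.001, -0.641]
force: [-10.0, -0.4, 30.6]
width: -0.1
clock: 20.45
eef_pos: [650.5, 110.0, 70.6]
tool_rot: [-3.12, 0.003, -0.641]
force: [-10.5, 0.5, 29.4]
width: -0.1
```

The force rose to 30 N with z steady at 70.6, about 6 mm below the 77 mm top, so the button is fully down. Now I release it.

```bash
python3 -m crank '[[[0,0,-0.15,0,0,0],[0,0,-0.3,0,0,0],[0,0,-0.5,0,0,0],[0,0,-0.8,0,0,0],[0,0,-0.8,0,0,0],[0,0,-0.8,0,0,0],[0,0,-0.8,0,0,0],[0,0,-0.5,0,0,0],[0,0,0,0,0,0],[0,0,0,0,0,0]]]'
python3 -m crank '[[[-0.3,0.9,0,0,0,0],[-0.3,0.9,0,0,0,0],[-0.3,0.9,0,0,0,0],[-0.3,0.9,0,0,0,0],[0,0.6,0,0,0,0],[0,0,0,0,0,0],[0,0,0,0,0,0]]]'
python3 - <<'E'
from h import *
angles(); p=ctrl.get_image('wrist'); save(p,'w6')
i=p['color'][:,:,::-1]; i=i[0:260,60:460]; cv2.imwrite('pics/w6c.png',cv2.resize(i,None,fx=2,fy=2,interpolation=cv2.INTER_CUBIC)); wrist_report(p)
for n,c in(('scene',(313,190)),('side',(241,216))):
    q=ctrl.get_image(n); print(n,'button',pt(q,*c,1))
E
```

```text
clock: 21.28
eef_pos: [648.7, 106.7, 217.6]
tool_rot: [-3.12, 0.003, -0.642]
force: [0.6, 1.1, -0.2]
width: 0.1
clock: 21.87
eef_pos: [535.9, 26.5, 205.7]
tool_rot: [-3.128, 0.011, -0.638]
force: [0.5, 0.4, 0.0]
width: 0.2
scene yellow [267. 187.] 54 [528.  71.] (np.float64(98.6), np.float64(113.5))
scene yellow [204. 194.] 68 [436. -65.] (np.float64(-167.9), np.float64(111.6))
scene yellow [277. 224.] 103 [660. -23.] (np.float64(9.0), np.float64(116.4))
scene yellow [209. 233.] 106 [ 571. -155.] (np.float64(-77.4), np.float64(116.4))
scene red [261. 198.] 72 [574.   7.] (np.float64(59.2), np.float64(56.4))
side yellow [327. 200.] 33 [ 561. -154.] (np.float64(-82.0), np.float64(113.2))
side yellow [274. 205.] 55 [650. -17.] (np.float64(13.3), np.float64(107.9))
side yellow [342. 233.] 86 [428. -58.] (np.float64(-171.9), np.float64(118.8))
side yellow [283. 239.] 64 [518.  74.] (np.float64(103.5), np.float64(118.3))
side red [288. 213.] 49 [575.   2.] (np.float64(56.0), np.float64(52.8))
yellow [250.  56.] 428 [34 31] [657. -20.]
yellow [422.  57.] 414 [34 30] [ 567. -152.]
yellow [418. 220.] 301 [26 28] [435. -62.]
yellow [259. 225.] 413 [30 31] [526.  70.]
red [281. 144.] 534 [26 26] [577.   4.]
green [400. 140.] 908 [40 31] [521. -82.]
scene button [650.83260439 111.8262482   78.19159682]
side button [643.96862858 112.74633397  76.34972983]
```

View pics/w6c.png

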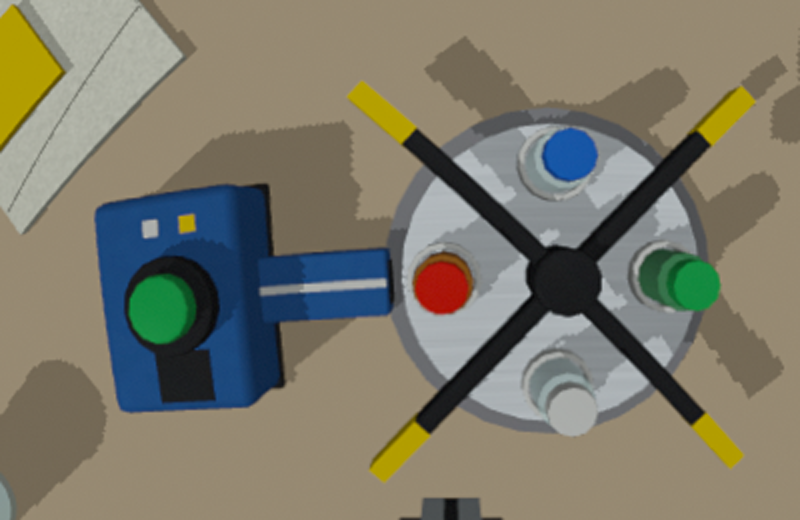

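The picture shows the amber vial in line with the stripe, all four vials standing, and the button back up at about z 77. The carousel hasn't moved and the tool is clear, so I'm handing in.

```bash
python3 -c "
from cell import ctrl
print(ctrl.finish_job())"
```

```text
the job is handed in; nothing more can be done
None
```

The amber vial now stands in front of the reader's window, the start button has been pressed and released, and the job is handed in at about 22 s. No verdict was reported.

- **Carousel:** I pushed one yellow spoke end with the shut fingertips, turning the carousel about 123° clockwise, with a small nudge to finish.
- **Alignment:** The spoke angles put the amber vial at about 55.6°, and the stripe and button put the reader at about 56°, so the vial is within roughly 1 mm of the line. Hand-picked points disagreed slightly. One poorly placed wrist view put the vial's well 2.8 mm off the stripe line, and a better-centred view put the cap 1.3 mm off.
- **Start button:** It went about 6 mm down and stopped hard at 30 N on the fingertip. Afterwards its top measured 76 to 78 mm, which matches its starting height of about 77 mm.
- **Last checks:** The carousel had not moved after the press, all four vials were standing in their wells, and the arm was clear. The tool never came near the other things on the bench, though I did not re-measure their positions.

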